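Set the lamp height stop on a halogen bulb and lock it

TASK

In the lamp height jig, push the stop rod down by its head until its rubber foot just rests on the tip of the frosted bulb, gently: the glass cracks if the foot presses on it with more than about 10 N. Then swing the clamp lever fully round to its end so that the rod is locked with the foot still touching the bulb, let go, and leave the heat sink and the other things on the table where they lie.

Things in the scene. Friction and masses are not known exactly. Their poses are not given: they have to be found in the camera images.
- jig: Fixed jig of grey steel. Origin on the table under the stop rod's axis, z up. Bed 130 (x) by 150 mm, 12 mm thick; column 36 by 30 mm at y = -64 mm; from it an arm 40 mm wide (x) reaches to y = +50 mm, underside 145 and top 170 mm above the table, the rod passing through it at x = y = 0. The clamp lever turns on the arm's top about a vertical axis at x = 0, y = +24 mm.
- stop: Upright steel rod 12 mm thick, rubber foot below (24 mm across, yields 1 mm per 14 N), flat round head above (30 mm across). Origin: centre of the foot's underside, z up; the head's top is 114 mm above it. Slides straight down up to 50 mm against a steady drag (about 3 N to push it) and stays where left. Foot starts 116 to 128 mm above the table, clear of the bulb.
- lever (a joint): Angle of the clamp lever (rad); starts open at 0 to 0.3. At 0 it points along the jig's +y; it turns anticlockwise seen from above to its end stop at 1.5, pointing to the jig's -x. Its eccentric makes it turn ever more stiffly (from about 5 N at the post to 8 N at the end). Locked above 1.35; stays where left.
- lever_post (a point): Centre of the top of the lever's upright black post: 12 mm thick, 65 mm from the lever's turning axis, reaching from 173 to 205 mm above the table; the steel lever bar at its foot is 10 mm wide and its top is 179.5 mm above the table.
- lamp: Loose aluminium heat sink with upright fins, 56 by 56 by 30 mm, 250 g, on the jig's bed under the stop. Origin: centre of its underside, z up. A white ceramic holder (26 mm square, top at 38 mm) in its middle carries an upright frosted bulb 17 mm thick. The bulb's depth differs each time: its rigid tip is 81 to 107 mm above the table, and no pose tells where.
- brush: Bystander: lens brush with wooden handle, 170 mm long, lying flat behind the jig; origin under its middle.
- remote: Bystander: cream remote control housing, 45 by 140 by 22 mm, lying flat beside the jig; origin under its middle.
- mount: Bystander: grey plastic slide mount, a 50 mm square frame 5 mm thick, lying flat before the jig; origin under its middle.
Not all that is in view belongs to the job. What is meant by the jig is not orange, turquoise or yellow, and is the larger of those in its own colour.

How it is judged (in metres and radians):
On the way, in this order (a step that is already met when the one before it is completed fails the run):
1. the foot rests on the bulb while the lever is still open (below 0.6 rad) (contact force between stop and lamp above 0.3 N and value of joint lever below 0.6 rad), for 0.2 s.
2. the lever is swung to its locked end (above 1.35 rad) with the foot on the bulb (contact force between stop and lamp above 0.3 N and value of joint lever above 1.35 rad), for 0.2 s.
At the end, for the whole second after the job is handed in: The stop's foot touches the bulb (more than 0.3 N) and is at rest, the lever is past 1.35 of its 1.5 rad, and the heat sink stands upright within 10 mm of where it was (all of step 2 and linear speed of stop below 0.003 m/s and distance of lamp from where it was at the start of the episode below 0.01 m and angle between lamp's own z axis and vertical below 0.05 rad).
It fails at once if the foot presses on the bulb with more than 10 N (contact force between stop and lamp above 10 N).
It fails at once if the heat sink is pushed more than 10 mm (distance of lamp from where it was at the start of the episode above 0.01 m).
It fails at once if the brush, remote or slide mount is moved more than 20 mm (distance of any of brush, remote, mount from where it was at the start of the episode above 0.02 m).
It also fails if it takes over 50 s, if anything falls off the work surface, if the arm or the gripper's body presses on something with over 40 N, if the wrist force passes 120 N, or if a joint passes its speed limit or range.

ROBOT

A 6-joint arm with a two-finger parallel gripper is mounted at the origin on the work surface. World frame = base frame: x ahead of the robot, y to its left, z up, the work surface at z = 0. Lengths are in mm, angles in rad, forces in N, time in s.
With the tool pointing down it reaches from about 275 to 825 mm from the base axis. Payload 5.2 kg.
Tool frame: the origin (TCP) lies at the very end of the fingers, on their centre line; the grasp point (between the pads) lies 19 mm behind it; z points along the fingers, y is the direction in which the jaws open and shut (so a half turn about z gives the same grasp; the last joint's range is limited). The gripper opens to 93 mm and grips with 3 to 60 N. Pads are 15 mm wide; open, the fingers measure 128 mm over their backs; the gripper's body (75 mm by 188 mm) begins 65 mm behind the grasp point.
Start: joints at [1.029, 0.259, 1.535, -0, 1.348, -0.203], TCP at [182.774, 518.747, 218.653] pointing down, gripper open.
Joint ranges: [-3.14, 3.14], [-0.91, 2.08], [0.19, 2.58], [-1.22, 4.36], [0.22, 2.71], [-3.12, 3.12]. Speed limits (rad/s): [2.57, 2.57, 3.14, 3.14, 3.14, 3.14].

INTERFACE

Orientations are given as [roll, pitch, yaw] about the fixed x, y, z axes, in that order (R = Rz(yaw) Ry(pitch) Rx(roll)).
In Python, from bench import robot gives the robot as it stands. The module is installed in compiled form; this text tells all that it offers. Calls block until the motion is done:
- robot.move_ptp(position, orientation): joint-space move of the TCP to a pose.
- robot.move_linear(position, ori=None, speed=150, f_stop=None): straight line of the TCP; ori=None keeps the orientation; speed is the mean speed in mm/s. With f_stop (N) it stops when the force on the tool has changed by that much, and returns True; else False.
- robot.move_j(angles): joint-space move.
- robot.move_gripper(opening): opening from 0.0 (shut) to 1.0 (fully open); the grip force is fixed at half the most; returns when the fingers have stopped.
- robot.sleep(seconds).
- robot.inverse_kinematics(position, orientation): joint angles nearest the present ones, or None.
- robot.get_image(name): name is "scene" or "top"; returns a dict with "img" (384x512x3 uint8, blue, green, red), "fovy" (degrees; the focal length in pixels is half the picture's height over the tangent of half this angle, whatever the lens; pixels are square), "cx", "cy" (the principal point, pixels), "eye" and "orientation" of the camera in the world. Camera axes: x right, y down, z forward; pixel columns grow to the right and rows downward; lengths in mm; the calibration is good to about 2 mm. A picture is of the moment at which its call begins. There is no depth.
A pose or a line that the arm cannot do raises robot.MotionError and nothing moves.
- robot.hand_in(): hands the job in, once; it reports no verdict.
Readings, each from a call of its own:
- robot.current_t(): time.
- robot.current_qpos(): joint angles.
- robot.current_joint_vel(): joint speeds.
- robot.current_joint_efforts(): joint torques, N m.
- robot.current_tcp_pos(): TCP position.
- robot.current_eef_rot(): TCP orientation.
- robot.current_contact_force(): force on the tool from outside, world axes, zero at the start.
- robot.current_ft_torque(): the same for the moment, N m.
- robot.current_gripper_width(): opening from 0.0 (shut) to 1.0 (fully open).
Only numpy, scipy, OpenCV 4.12 (cv2) and the standard library are available. Lean on these libraries where they do the work, as an engineer would, in place of code of your own. Each camera call takes 0.05 s, during which the arm holds its last target.

## Working session

There is one attempt and no reset: what is moved stays moved. The work goes in short steps, each a Python script; the robot and the scene stay as the last script left them, time stands still between calls to the robot, and variables do not carry over. Pictures are saved under pics/ and viewed, and the job is handed in when it is done.

```bash
mkdir -p pics; cat > h.py <<'E'
from bench import robot
import numpy as np, cv2
from scipy.spatial.transform import Rotation as R
def cam(n):
    d=robot.get_image(n); return d
def par(d):
    f=d["img"].shape[0]/2/np.tan(np.radians(d["fovy"])/2)
    o=np.array(d["orientation"],float)
    M=o if o.shape==(3,3) else R.from_euler('xyz',o).as_matrix()
    return f,M,np.array(d["eye"],float)
def ray(d,u,v):
    f,M,e=par(d); r=M@np.array([(u-d["cx"])/f,(v-d["cy"])/f,1]); return e,r
def onz(d,u,v,z):
    e,r=ray(d,u,v); return e+r*(z-e[2])/r[2]
def proj(d,p):
    f,M,e=par(d); c=M.T@(np.array(p)-e); return np.array([d["cx"]+f*c[0]/c[2],d["cy"]+f*c[1]/c[2]])
E
python3 - <<'E'
from h import *
import pickle
for n in("scene","top"):
    d=cam(n); cv2.imwrite(f"pics/{n}0.png",d["img"]); pickle.dump(d,open(n+"0.pkl","wb"))
    print(n,d["fovy"],d["cx"],d["cy"],d["eye"],d["orientation"])
print(robot.current_t(),robot.current_eef_rot(),robot.current_contact_force())
E
```

```text
scene 48.75997024826766 253.16151857089125 193.886134236326 [ 991.99067767 -653.38955168  778.20364483] [-2.27436037  0.02060269  0.63698916]
top 52.188607219346224 255.64540148355664 186.1116142879198 [ 359.19830543  -30.22633695 1148.2997738 ] [-2.92859061 -0.00613206 -1.69283697]
0.1 [-3.14005047e+00 -3.16544431e-04  2.80282373e+00] [-0.10956312  0.44864023  0.30501498]
```

View pics/scene0.png

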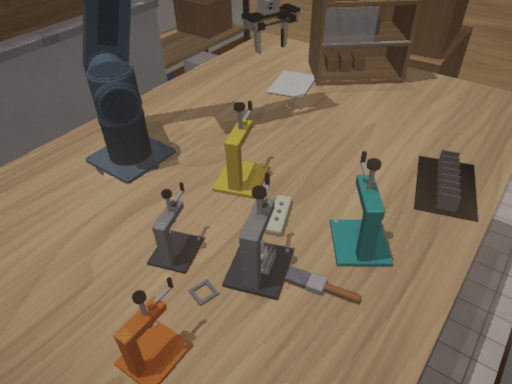

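View pics/top0.png

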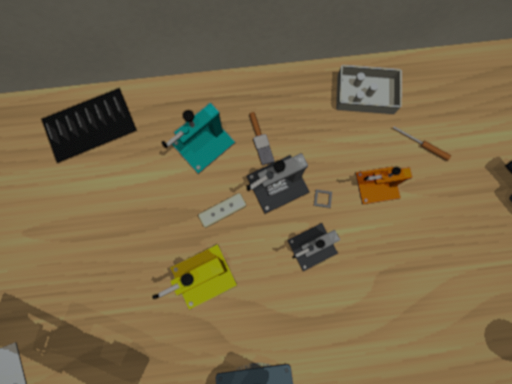

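Candidates for the jig are grey large (scene 260,245 / top 280,180), grey small (scene 173,232 / top 315,246), yellow (240,160), turquoise (362,215) and orange (150,335). By the description it is the larger grey one, which also has a heat sink on its bed. I'll check that in close crops.

```bash
python3 - <<'E'
import cv2
a=cv2.imread("pics/scene0.png")[170:300,205:315];b=cv2.imread("pics/top0.png")[140:225,225:325]
cv2.imwrite("pics/c1.png",cv2.resize(a,None,fx=4.6,fy=4.6,interpolation=cv2.INTER_CUBIC)[:600]);cv2.imwrite("pics/c2.png",cv2.resize(b,None,fx=7,fy=7,interpolation=cv2.INTER_CUBIC)[:600])
E
```

```text
(no output)
```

View pics/c1.png

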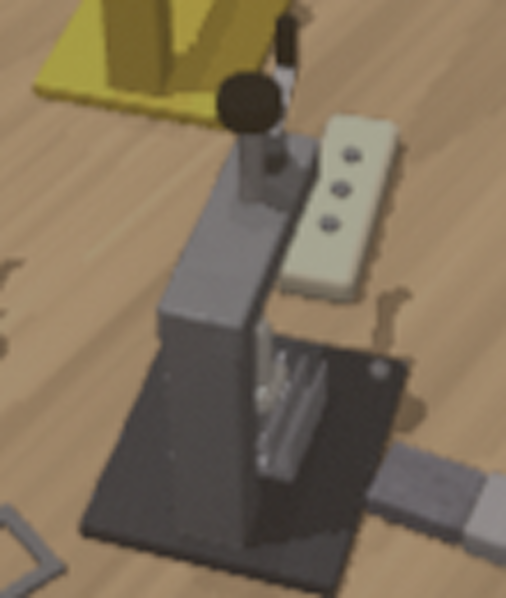

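View pics/c2.png

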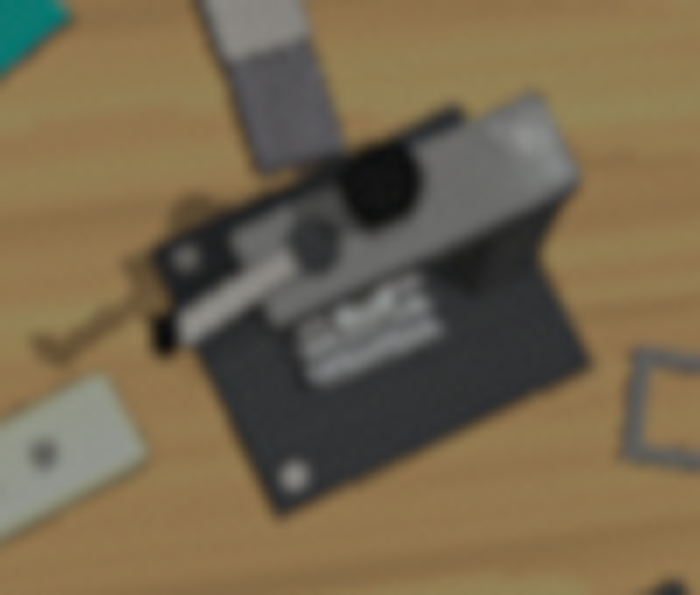

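The crop confirms it: a large grey jig with finned heat sink, head (scene 259,192 / top 279,166), and lever post (scene 267,179 / top 249,187). Now I'll measure it.

```bash
cat > m.py <<'E'
from h import *
import pickle
s=pickle.load(open("scene0.pkl","rb"));t=pickle.load(open("top0.pkl","rb"))
c=lambda x,y:(225+x/7-.43,140+y/7-.43)
print("bed z12:")
for p in [(280,517),(592,365),(155,243)]: print(p,onz(t,*c(*p),12).round(1))
print("arm top z170")
for p in [(232,238),(275,327),(580,180),(538,92)]: print(p,onz(t,*c(*p),170).round(1))
def tri(a,b):
    e1,r1=ray(t,*a);e2,r2=ray(s,*b)
    k=np.linalg.lstsq(np.c_[r1,-r2],e2-e1,rcond=None)[0]
    p,q=e1+k[0]*r1,e2+k[1]*r2; return ((p+q)/2).round(1),np.linalg.norm(p-q).round(1)
def blob(im,x0,x1,y0,y1,th):
    g=im[y0:y1,x0:x1].max(2); m=(g<th).astype(np.uint8)
    n,l,st,ce=cv2.connectedComponentsWithStats(m)
    return [(st[i].tolist(),(ce[i]+[x0,y0]).round(2).tolist()) for i in range(1,n) if st[i][4]>5]
print("head top",blob(t["img"],270,290,157,175,38),"scene",blob(s["img"],248,270,180,202,60))
print("post top",blob(t["img"],243,258,180,194,40),"scene",blob(s["img"],260,274,170,190,60))
E
python3 m.py
```

```text
bed z12:
(280, 517) [518.1 -83.   12. ]
(592, 365) [ 566.4 -222.1   12. ]
(155, 243) [641.3 -45.   12. ]
arm top z170
(232, 238) [600.6 -71.2 170. ]
(275, 327) [565.5 -82.7 170. ]
(580, 180) [ 607.  -201.5  170. ]
(538, 92) [ 642.4 -191.1  170. ]
head top [([0, 3, 15, 12, 109], [278.22, 165.71])] scene [([17, 0, 4, 4, 16], [266.5, 181.5]), ([5, 6, 13, 13, 142], [258.91, 192.18])]
post top [([7, 0, 5, 3, 10], [251.4, 180.7]), ([4, 6, 3, 4, 9], [248.11, 187.11])] scene [([5, 4, 4, 10, 39], [266.54, 178.62]), ([0, 16, 5, 4, 15], [261.73, 187.93])]
```

```bash
cat >> m.py <<'E'
print("----")
print("head tri",tri((279.2,165.6),(258.9,192.2)))
for z in(230,236,242): print(onz(t,279.2,165.6,z).round(1))
print("post tri",tri((248.3,187.2),(266.6,176)),onz(t,248.3,187.2,200).round(1))
from numpy import array as A
yaw=np.radians(18.8); X=A([np.cos(yaw),np.sin(yaw)]);Y=A([-np.sin(yaw),np.cos(yaw)])
O=A([599.2,-122.8]);P=O+24*Y
print("pivot",P,"post in jig",(onz(t,248.3,187.2,198)[:2]-P)@np.c_[X,Y])
for z in (230,236,242): print(z,"head top scene/top pix",proj(s,[*O,z]),proj(t,[*O,z]))
for a in (0,.1,.2,.3):
    q=P+65*(-np.sin(a)*X+np.cos(a)*Y); print(a,q.round(1),proj(s,[*q,205]).round(1),proj(t,[*q,205]).round(1))
E
python3 m.py|sed -n '/----/,$p'
python3 - <<'E'
import cv2
a=cv2.imread("pics/scene0.png")[170:215,235:290]
cv2.imwrite("pics/c3.png",cv2.resize(a,None,fx=12,fy=12,interpolation=cv2.INTER_NEAREST))
b=cv2.imread("pics/top0.png")[155:200,240:300]
cv2.imwrite("pics/c4.png",cv2.resize(b,None,fx=12,fy=12,interpolation=cv2.INTER_NEAREST))
E
```

```text
----
head tri (array([ 600.7, -123.7,  223.9]), np.float64(0.5))
[ 599.3 -122.9  230. ]
[ 597.7 -122.3  236. ]
[ 596.1 -121.7  242. ]
post tri (array([562.3, -42.6, 196.6]), np.float64(0.2)) [561.5 -42.6 200. ]
pivot [ 591.46562331 -100.08041776] post in jig [-9.42386895 63.90357117]
230 head top scene/top pix [258.65039894 189.37253654] [279.16527119 165.63878915]
236 head top scene/top pix [258.61402662 187.08307028] [279.32652611 164.98543691]
242 head top scene/top pix [258.57732226 184.77270353] [279.48979537 164.32392325]
0 [570.5 -38.5] [270.6 173.4] [246.2 183.4]
0.1 [564.5 -40.9] [267.8 173. ] [247.5 185.7]
0.2 [558.7 -43.9] [264.9 172.8] [249.  187.8]
0.3 [553.3 -47.5] [261.9 172.7] [250.6 189.8]
```

View pics/c3.png

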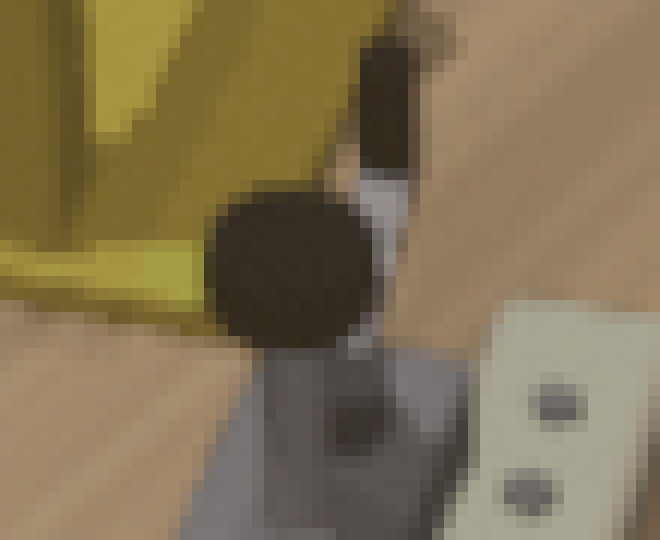

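View pics/c4.png

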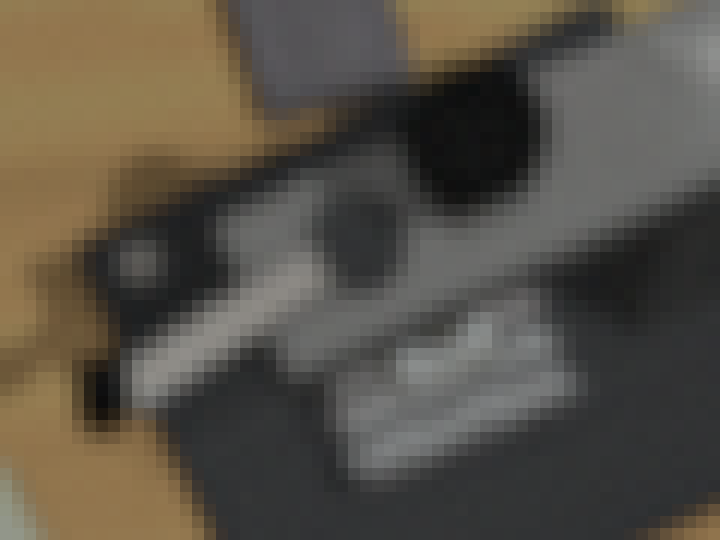

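```bash
python3 - <<'E'
from h import *
for y0 in(-1.243,1.9):
  for a in(.1,.8,1.6):
    q=robot.inverse_kinematics([590-65*np.sin(a),-80,190],[np.pi,0,y0+a]); print(y0,a,None if q is None else np.round(q,2))
E
```

```text
-1.243 0.1 [-0.33  0.35  1.48 -0.    1.31  2.39]
-1.243 0.8 [-0.35  0.28  1.58 -0.    1.28  1.66]
-1.243 1.6 [-0.36  0.25  1.62 -0.    1.27  0.85]
1.9 0.1 [-0.33  0.35  1.48  0.    1.31 -0.75]
1.9 0.8 [-0.35  0.28  1.58  0.    1.28 -1.48]
1.9 1.6 [-0.36  0.25  1.62  0.    1.27 -2.29]
```

```bash
python3 - <<'E'
from h import *
robot.move_linear([182.8,518.7,330])
robot.move_gripper(0.0)
robot.move_ptp([599.3,-122.9,330],[np.pi,0,2.05])
robot.move_linear([599.3,-122.9,256],speed=80)
robot.sleep(.2)
print(robot.current_t(),robot.current_tcp_pos(),[robot.current_contact_force().round(2) for _ in range(3)])
d=cam("top");cv2.imwrite("pics/t1.png",cv2.resize(d["img"][120:230,220:330],None,fx=5,fy=5))
d=cam("scene");cv2.imwrite("pics/s1.png",cv2.resize(d["img"][120:290,190:320],None,fx=3.5,fy=3.5))
E
```

```text
6.4167 [ 599.52758564 -122.98640309  256.57685577] [array([-0.68, -0.34, -0.68]), array([-0.68, -0.34, -0.68]), array([-0.68, -0.34, -0.68])]
```

View pics/s1.png

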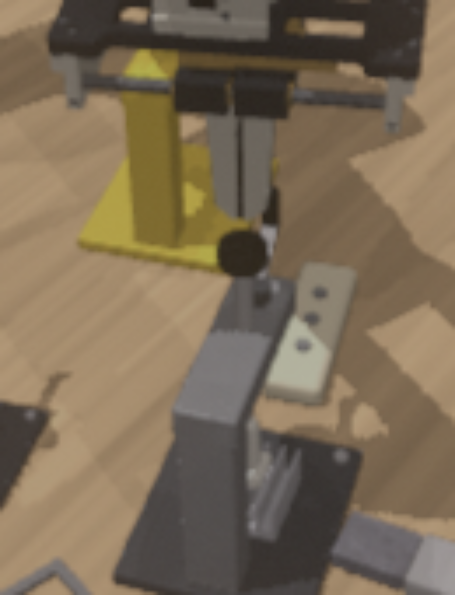

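The closed fingertips (crop 242,215) sit straight above the stop's head (242,250). Next comes a guarded descent onto the head.

```bash
python3 - <<'E'
from h import *
p=[599.3,-122.9]
r=robot.move_linear([*p,222],speed=12,f_stop=1.8)
z0=robot.current_tcp_pos()[2]
print(r,z0,robot.current_contact_force().round(2),robot.current_t())
if r:
  z=z0
  for i in range(4):
    z-=1; r=robot.move_linear([*p,z],speed=5,f_stop=5)
    print(r,robot.current_tcp_pos()[2],robot.current_contact_force().round(2),robot.current_t())
E
```

```text
True 232.32645353144227 [ 0.59 -0.33  2.14] 8.3167
False 231.3513585326788 [-0.68  0.63  3.27] 8.6167
False 230.18239535252505 [0.06 0.68 1.18] 8.9667
False 229.2043711710697 [-0.31 -0.18  0.81] 9.3167
False 228.23460312771 [0.04 0.26 1.39] 9.6667
```

```bash
python3 - <<'E'
from h import *
p=[599.3,-122.9]
print(robot.current_contact_force())
r=robot.move_linear([*p,194],speed=4.5,f_stop=3.8)
print(r,robot.current_tcp_pos()[2],robot.current_contact_force().round(2),robot.current_t())
robot.sleep(.1)
print(robot.current_tcp_pos()[2],robot.current_contact_force().round(2),robot.current_t())
E
```

```text
[0.0447429  0.26385217 1.39136381]
True 204.53815987733051 [ 0.57 -0.74  4.48] 14.4083
204.54128522524667 [ 0.34 -0.29  3.32] 14.5083
```

```bash
python3 - <<'E'
from h import *
p=[599.3,-122.9]
def avg():
    a=[]
    for _ in range(6): robot.sleep(.02); a.append(robot.current_contact_force()[2])
    return round(np.mean(a),2)
print(avg(),robot.current_tcp_pos()[2])
z=robot.current_tcp_pos()[2]
for i in range(3):
    z-=.12; r=robot.move_linear([*p,z],speed=2,f_stop=3); f=avg()
    print(r,robot.current_tcp_pos()[2],f,robot.current_t())
    if f>5.5: break
E
```

```text
4.03 204.5490274652119
False 204.54380037897138 4.86 15.025
False 204.52560606478838 5.53 15.375
```

```bash
python3 - <<'E'
from h import *
p=[599.3,-122.9]
def avg():
    a=[]
    for _ in range(10): robot.sleep(.02); a.append(robot.current_contact_force()[2])
    return round(np.mean(a),2)
z0=204.549-.24
for k in (.12,.24):
    r=robot.move_linear([*p,z0-k],speed=2,f_stop=2.5); f=avg()
    print(r,robot.current_tcp_pos()[2],f,robot.current_t())
    if f>6.5: break
d=cam("scene");cv2.imwrite("pics/s2.png",cv2.resize(d["img"][190:290,220:310],None,fx=6,fy=6,interpolation=cv2.INTER_CUBIC))
E
```

```text
False 204.51762320900258 6.02 15.7917
False 204.4764173523135 6.34 16.2083
```

View pics/s2.png

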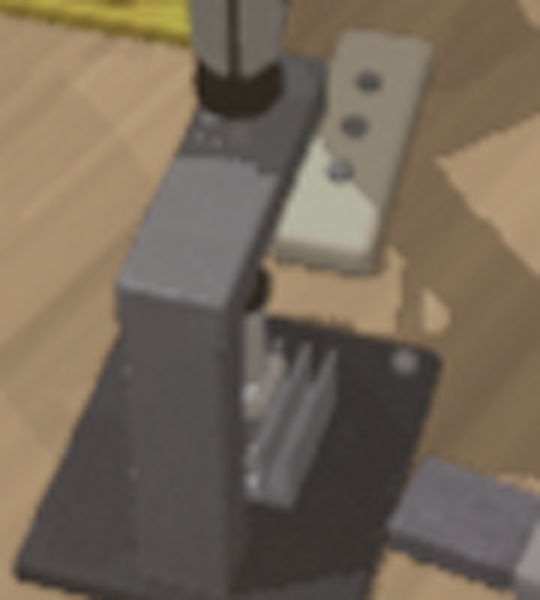

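Force rises to 6.3 N while the head stays put at 204.5 mm. The foot (crop 258,290) sits on the bulb's tip (255,318), so contact is established with about 3 N on the glass. Now I'll release and go to the lever.

```bash
cat >> h.py <<'E'
yj=np.radians(18.8); X=np.array([np.cos(yj),np.sin(yj)]);Y=np.array([-np.sin(yj),np.cos(yj)])
O=np.array([599.2,-122.8]);P=O+24*Y
def lev(a,off,z):
    r=-np.sin(a)*X+np.cos(a)*Y; t=-np.cos(a)*X-np.sin(a)*Y
    return [*(P+65*r+off*t),z],[np.pi,0,yj+a+np.pi/2]
E
python3 - <<'E'
from h import *
robot.move_linear([599.3,-122.9,209],speed=10)
robot.move_linear([599.3,-122.9,245],speed=100)
print(robot.current_contact_force().round(2),robot.current_t())
p,o=lev(.147,0,245); robot.move_linear(p,o,speed=100)
robot.move_gripper(.3)
p,o=lev(.147,0,215); robot.move_linear(p,o,speed=80)
robot.sleep(.1)
print(robot.current_tcp_pos(),robot.current_gripper_width(),robot.current_contact_force().round(2),robot.current_t())
d=cam("top");cv2.imwrite("pics/t3.png",cv2.resize(d["img"][140:215,225:310],None,fx=7,fy=7,interpolation=cv2.INTER_CUBIC))
d=cam("scene");cv2.imwrite("pics/s3.png",cv2.resize(d["img"][150:290,210:310],None,fx=4.2,fy=4.2,interpolation=cv2.INTER_CUBIC))
E
```

```text
[-0.43 -0.06 -0.43] 17.4083
[562.08060553 -42.38002395 215.522348  ] 0.29254936635041207 [-0.67 -0.79  0.27] 19.7333
```

View pics/s3.png

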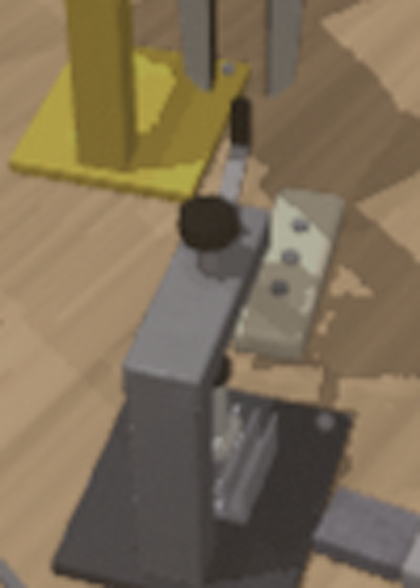

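View pics/t3.png

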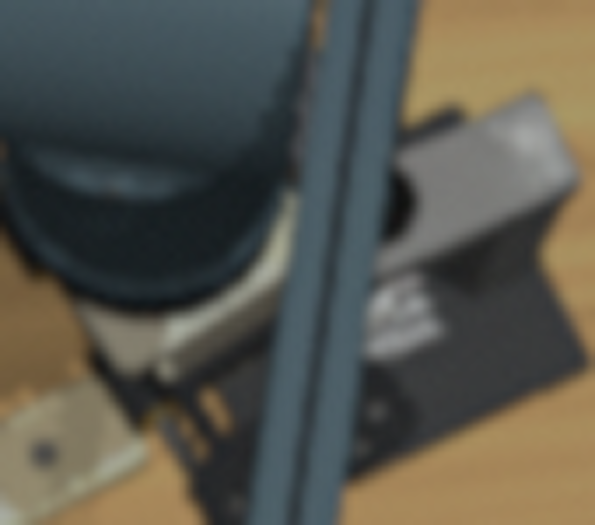

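The fingers straddle the post in the scene crop (fingers at x≈197 and 285, post 240,100). I'll lower them and start the swing.

```bash
python3 - <<'E'
from h import *
p,o=lev(.147,0,185); r=robot.move_linear(p,o,speed=60,f_stop=5)
print(r,robot.current_tcp_pos(),robot.current_contact_force().round(2),robot.current_t())
if not r:
  for a in (.2,.3,.4,.5,.6,.7):
    p,o=lev(a,7.5,185); r=robot.move_linear(p,o,speed=35,f_stop=20)
    f=robot.current_contact_force(); t=np.append(-np.cos(a)*X-np.sin(a)*Y,0); rr=np.append(-np.sin(a)*X+np.cos(a)*Y,0)
    print(a,r,"tan %.1f rad %.1f z %.1f"%(f@t,f@rr,f[2]),robot.current_t())
    if r: break
E
```

```text
False [561.71299903 -42.2716575  184.82090833] [ 0.81  0.31 -0.7 ] 20.4833
0.2 False tan -3.4 rad 1.1 z 0.9 20.95
0.3 False tan -3.6 rad 1.3 z 1.3 21.2833
0.4 False tan -3.7 rad 1.0 z 1.9 21.6167
0.5 False tan -4.2 rad 0.5 z 2.5 21.95
0.6 False tan -4.1 rad 1.1 z 3.3 22.2833
0.7 False tan -4.2 rad 1.2 z 3.4 22.6167
```

```bash
python3 - <<'E'
from h import *
for a in (.8,.9,1.,1.1,1.2,1.3,1.4,1.45,1.5,1.54,1.58):
    p,o=lev(a,7.5,185); r=robot.move_linear(p,o,speed=35 if a<1.41 else 15,f_stop=20 if a<1.41 else 8)
    f=robot.current_contact_force(); t=np.append(-np.cos(a)*X-np.sin(a)*Y,0); rr=np.append(-np.sin(a)*X+np.cos(a)*Y,0)
    print(a,r,"tan %.1f rad %.1f z %.1f"%(f@t,f@rr,f[2]),robot.current_t(),robot.current_tcp_pos().round(1))
    if r or f@t<-18: break
d=cam("scene");cv2.imwrite("pics/s4.png",cv2.resize(d["img"][150:290,190:310],None,fx=4.2,fy=4.2,interpolation=cv2.INTER_CUBIC))
E
```

```text
0.8 False tan -4.0 rad 1.4 z 4.3 22.95 [529.3 -78.8 184.9]
0.9 False tan -4.6 rad 1.9 z 4.2 23.2833 [527.4 -85.  184.9]
1.0 False tan -5.4 rad 1.6 z 4.0 23.6167 [526.  -91.4 184.8]
1.1 False tan -5.9 rad 0.6 z 3.9 23.95 [525.4 -97.8 184.8]
1.2 False tan -5.4 rad 1.1 z 4.9 24.2833 [ 525.3 -104.2  184.7]
1.3 False tan -5.6 rad 0.1 z 3.5 24.6167 [ 525.9 -110.6  184.6]
1.4 False tan -5.0 rad 0.6 z 5.5 24.95 [ 527.  -117.   184.5]
1.45 False tan -6.7 rad 1.0 z 5.1 25.3167 [ 527.8 -119.7  184.5]
1.5 False tan -7.5 rad 0.7 z 6.1 25.6833 [ 528.7 -122.7  184.5]
1.54 False tan -7.3 rad 1.6 z 6.5 26.0083 [ 529.6 -125.1  184.5]
1.58 False tan -7.8 rad 1.3 z 6.4 26.3333 [ 530.5 -127.4  184.5]
```

View pics/s4.png

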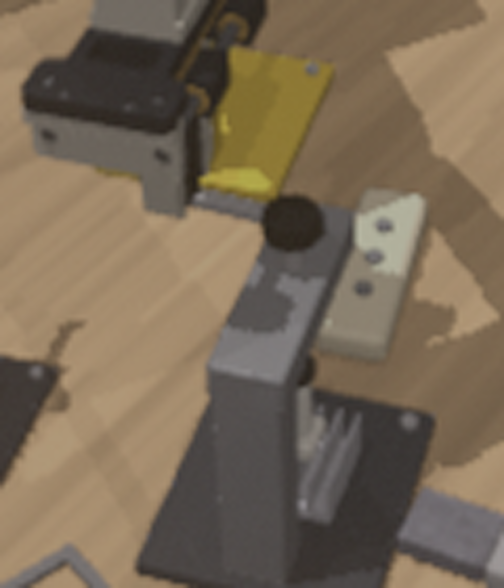

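```bash
python3 - <<'E'
from h import *
for a in (1.62,1.66,1.70,1.74):
    p,o=lev(a,7.5,185); r=robot.move_linear(p,o,speed=15,f_stop=6)
    f=robot.current_contact_force(); t=np.append(-np.cos(a)*X-np.sin(a)*Y,0); rr=np.append(-np.sin(a)*X+np.cos(a)*Y,0)
    print(a,r,"tan %.1f rad %.1f z %.1f"%(f@t,f@rr,f[2]),robot.current_t(),robot.current_tcp_pos().round(1))
    if r or f@t<-13: break
E
```

```text
1.62 True tan -1.6 rad 0.8 z 1.0 26.5917 [ 530.5 -127.1  183.9]
```

```bash
python3 - <<'E'
from h import *
for a in (1.6,1.63,1.66,1.69):
    p,o=lev(a,7.5,185); r=robot.move_linear(p,o,speed=15,f_stop=14)
    f=robot.current_contact_force(); t=np.append(-np.cos(a)*X-np.sin(a)*Y,0); rr=np.append(-np.sin(a)*X+np.cos(a)*Y,0)
    print(a,r,"tan %.1f rad %.1f z %.1f"%(f@t,f@rr,f[2]),robot.current_t(),robot.current_tcp_pos().round(1))
    if r or f@t<-13: break
E
```

```text
1.6 False tan -10.3 rad 1.6 z 3.1 27.0083 [ 530.6 -127.4  183.8]
1.63 False tan -14.2 rad 0.1 z 3.7 27.2917 [ 531.  -127.5  183.7]
```

The force climbs to 14 N and the tool no longer advances, so the lever is on its end stop. I'll back off, lift clear and check.

```bash
python3 - <<'E'
from h import *
c=robot.current_tcp_pos(); t=-np.cos(1.57)*X-np.sin(1.57)*Y
b=c[:2]-6*t
robot.move_linear([*b,184.5],speed=25)
print(robot.current_contact_force().round(2))
robot.move_linear([*b,260],speed=80)
robot.move_ptp([400,150,330],[np.pi,0,2.8])
print(robot.current_t())
import pickle
for n in("scene","top"):
    d=cam(n); pickle.dump(d,open(n+"1.pkl","wb"))
    im=d["img"][165:300,190:320] if n=="scene" else d["img"][105:225,190:340]
    cv2.imwrite(f"pics/{n}5.png",cv2.resize(im,None,fx=4.4,fy=4.4,interpolation=cv2.INTER_CUBIC))
E
```

```text
[ 0.6  -0.41  0.41]
30.1583
```

View pics/scene5.png

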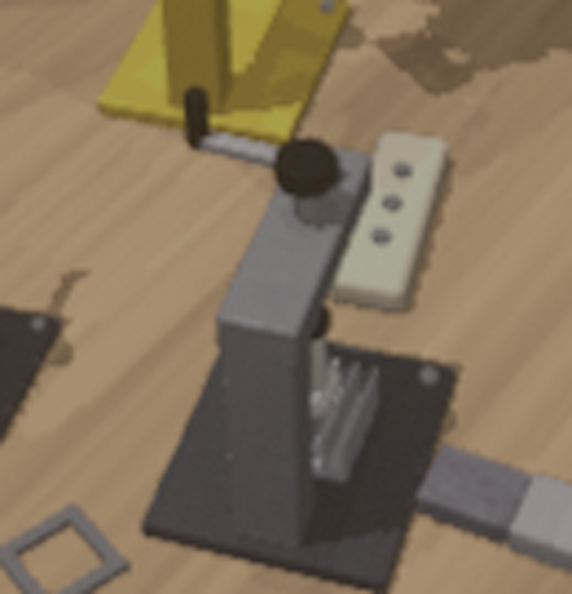

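View pics/top5.png

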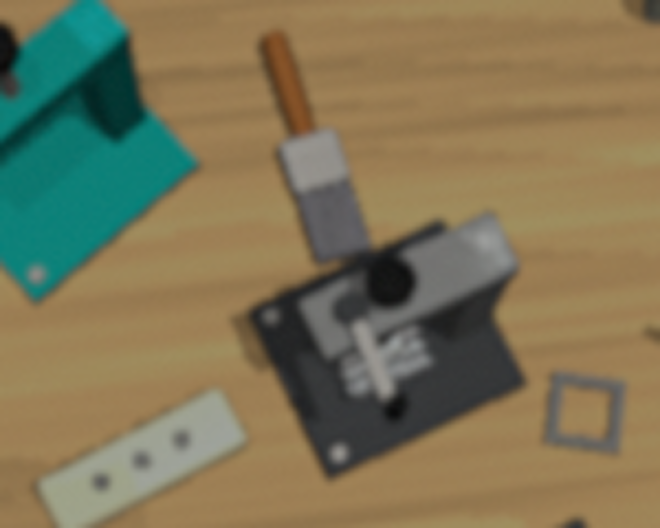

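```bash
python3 - <<'E'
from h import *
import pickle
t=pickle.load(open("top1.pkl","rb"));s=pickle.load(open("scene1.pkl","rb"));s0=pickle.load(open("scene0.pkl","rb"))
q=onz(t,190+397/4.4-.4,105+408/4.4-.4,200)[:2]-P
print("lever",np.arctan2(-q@X,q@Y),np.linalg.norm(q))
a,b=[x["img"][236:285,264:280].astype(np.float32).mean(2) for x in(s0,s)]
print("lamp shift px",cv2.phaseCorrelate(a[15:],b[15:]))
robot.hand_in()
E
```

```text
lever 1.4931118605019416 66.66810949324338
lamp shift px ((0.15418399599887778, -0.04617306909005947), 1.0147257544514205)
the job is handed in; nothing more can be done
```

I pushed the stop rod down by its head until its foot met the bulb, swung the clamp lever to its end stop, let go and handed the job in. The clock stood at about 30 s of the 50 s allowed. No verdict is reported, so the result rests on my own checks.

- **Foot on the bulb:** the head stopped at about 204.5 mm above the table, which puts the foot at about 90.5 mm. I pressed with 6.3 N at most in the steady readings. After the rod's own drag of about 3 N, that leaves roughly 3–4 N on the glass. There was no force reading after I let go; the last pictures still show the foot on the bulb's tip.
- **Lever:** at the end the force rose to 14 N with no further movement, so it was on its stop. The top picture gives 1.49 rad, with the post 66.7 mm from the axis against the 65 mm given.
- **Heat sink and bystanders:** the heat sink shifted about 0.15 pixel between the first and last pictures, well under 1 mm. The brush, remote and slide mount look unmoved, judged by eye only.
- **One reading that disagreed:** near the lever's end, a guarded move stopped early on a falling force instead of a rising one. I repeated it with a higher limit and it reached the stop cleanly.

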